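# Dispose of the used vials through the latched hopper

## Robot

A 7-joint arm with a two-finger parallel gripper is mounted at the origin on the work surface. World frame = base frame: x ahead of the robot, y to its left, z up, the work surface at z = 0. Lengths are in m, angles in degrees, forces in N, time in s.
With the tool pointing down it reaches from about 0.425 to 1.025 m from the base axis. Payload 9.4 kg.
Tool frame: the origin (TCP) lies midway between the tips of the shut fingers; the grasp point (between the pads) lies 19 mm behind it (manip.grip_point_offset is the distance from the TCP to the grasp point, in m); z points along the fingers, y is the direction in which the jaws open and shut (so a half turn about z gives the same grasp; the last joint's range is limited). The gripper opens to 93 mm and grips with 3 to 60 N. Pads are 15 mm wide; open, the fingers measure 128 mm over their backs; the gripper's body (75 mm by 188 mm) begins 65 mm behind the grasp point.
Start: joints at [-78.363, 34.337, -0.143, 91.639, 0.103, 54.024, -4.572], TCP at [0.2, 0.697, 0.219] pointing down, gripper open.
Joint ranges: [-147.43, 147.43], [-19.82, 112.94], [-74.19, 73.91], [6.32, 146.72], [-59.91, 239.91], [6.04, 106.73], [-150.56, 150.56]. Speed limits (degrees/s): [127.2, 127.2, 172.46, 172.46, 180, 180, 180].

## Interface

Orientations are given as [roll, pitch, yaw] about the fixed x, y, z axes, in that order (R = Rz(yaw) Ry(pitch) Rx(roll)).
In Python, from rig import manip gives the robot as it stands. The module is installed in compiled form; this text tells all that it offers. Calls block until the motion is done:
- manip.reach(position, orientation): joint-space move of the TCP to a pose.
- manip.move_linear(position, rotation=None, feed=0.15): straight line of the TCP; rotation=None keeps the orientation; feed is the mean speed in m/s.
- manip.move_j(angles): joint-space move.
- manip.ungrasp() and manip.grab(squeeze=None): open the fingers fully, or close them until they stop; squeeze is the grip in N (None keeps the last).
- manip.pause(seconds).
- manip.solve_ik(position, orientation): joint angles nearest the present ones, or None.
- manip.capture(name): name is "scene" or "top" or "wrist"; returns (picture, depth): 420x560x3 uint8, red, green, blue; 420x560 float32, m along the optical axis (not along the pixel's ray), 0 where there is no reading.
- manip.camera_model(name): a dict with "fx", "fy", "cx", "cy" (pixels), "pose" (4x4, takes a point from camera to world coordinates). Camera axes: x right, y up, looking along -z (the intrinsics and any distortion apply to the point x, -y, -z); pixel columns grow to the right and rows downward; lengths in m; the calibration is good to about 2 mm. A picture is of the moment at which its call begins: read the wrist's pose just before it. camera_model takes no time and is no camera call; for the wrist camera it gives the pose at the moment of the call.
A pose or a line that the arm cannot do raises manip.MotionError and nothing moves.
- manip.finish_job(): hands the job in, once; it reports no verdict.
Trained networks look in the newest picture that a camera, given by its name, has taken for a name from the list of things; names that differ only in an ending like _2 or _b are one class to them, and where a whole thing is asked for, a point or a joint stands for the part that bears it (a point fixed in the world has none). Each returns a list of dicts, best first, with "score" (0 to 1); they miss things now and then, are a little off and sometimes report something else, mostly with a low value. They report only what shows in the picture. A call takes as long as a camera call.
- manip.spot_in(camera, target): "point" ([x, y, z] in m, in the coordinates of the camera as it stood for that picture, good to about 4 mm: the middle of the surface that is visible of it).
Readings, each from a call of its own:
- manip.read_time(): time.
- manip.read_joint_positions(): joint angles.
- manip.read_qvel(): joint speeds.
- manip.read_joint_torque(): joint torques, N m.
- manip.read_position(): TCP position.
- manip.read_ee_rot(): TCP orientation.
- manip.read_ft_force(): force on the tool from outside, world axes, zero at the start.
- manip.read_moment(): the same for the moment, N m.
- manip.read_finger_gap(): finger opening in m.
Only numpy, scipy, OpenCV 4.12 (cv2) and the standard library are available. Lean on these libraries where they do the work, as an engineer would, in place of code of your own. Each camera call takes 0.05 s, during which the arm holds its last target.

## Task

Clear the used sample vials that stand about on the bench: with the disposal unit's cover still shut, gather them all into its steel loading tray, then slide the thumb latch sideways so that the cover springs open, and lift the tray by its handle to tip the load into the hopper. Then let the tray back down and push the cover shut until it latches, with every vial inside the hopper; leave the jar and the weight standing.

Things in the scene. Friction and masses are not known exactly. Their poses are not given: they have to be found in the camera images.
- vial0_mid (a point): a used sample vial: round amber glass body 24 mm in diameter, black eight-sided screw cap 26 mm across the flats (28 across corners) and 15 mm tall, 54 mm tall in all, 30 g. At the start it stands upright on the bench, not in any rack. The point is its centre, 27 mm above its foot; its z axis runs from foot to cap; a flat of the cap faces along its x axis and every 45 degrees from it. A fallen vial is up to 26 mm high. 4 to 6 vials are present; None if absent
- vial1_mid (a point): a used sample vial: round amber glass body 24 mm in diameter, black eight-sided screw cap 26 mm across the flats (28 across corners) and 15 mm tall, 54 mm tall in all, 30 g. At the start it stands upright on the bench, not in any rack. The point is its centre, 27 mm above its foot; its z axis runs from foot to cap; a flat of the cap faces along its x axis and every 45 degrees from it. A fallen vial is up to 26 mm high. 4 to 6 vials are present; None if absent
- vial2_mid (a point): a used sample vial: round amber glass body 24 mm in diameter, black eight-sided screw cap 26 mm across the flats (28 across corners) and 15 mm tall, 54 mm tall in all, 30 g. At the start it stands upright on the bench, not in any rack. The point is its centre, 27 mm above its foot; its z axis runs from foot to cap; a flat of the cap faces along its x axis and every 45 degrees from it. A fallen vial is up to 26 mm high. 4 to 6 vials are present; None if absent
- vial3_mid (a point): a used sample vial: round amber glass body 24 mm in diameter, black eight-sided screw cap 26 mm across the flats (28 across corners) and 15 mm tall, 54 mm tall in all, 30 g. At the start it stands upright on the bench, not in any rack. The point is its centre, 27 mm above its foot; its z axis runs from foot to cap; a flat of the cap faces along its x axis and every 45 degrees from it. A fallen vial is up to 26 mm high. 4 to 6 vials are present; None if absent
- vial4_mid (a point): a used sample vial: round amber glass body 24 mm in diameter, black eight-sided screw cap 26 mm across the flats (28 across corners) and 15 mm tall, 54 mm tall in all, 30 g. At the start it stands upright on the bench, not in any rack. The point is its centre, 27 mm above its foot; its z axis runs from foot to cap; a flat of the cap faces along its x axis and every 45 degrees from it. A fallen vial is up to 26 mm high. 4 to 6 vials are present; None if absent
- vial5_mid (a point): a used sample vial: round amber glass body 24 mm in diameter, black eight-sided screw cap 26 mm across the flats (28 across corners) and 15 mm tall, 54 mm tall in all, 30 g. At the start it stands upright on the bench, not in any rack. The point is its centre, 27 mm above its foot; its z axis runs from foot to cap; a flat of the cap faces along its x axis and every 45 degrees from it. A fallen vial is up to 26 mm high. 4 to 6 vials are present; None if absent
- latch (a joint): sideways slide of the thumb latch on the unit's near side, m: 0 latched (its spring holds it there, 2 N rising to 3.6 N), 0.016 its end stop; it slides towards the unit's +y. At 0.010 or more its tongue lets go of the cover, which springs open at once; the latch returns by itself when let go, the cover stays open
- latch_knob (a point): centre of the latch's dark upright thumb piece: 24 mm along the unit's x, 14 mm along y, 24 mm tall (so its top is 12 mm above this point), standing on a flat slide; free air on both sides in y (more than 30 mm) for fingers from above. Axes as the unit's
- cover (a joint): angle of the grey hinged cover over the hopper, rad: 0 shut, about 1.15 fully open (spring-loaded, it stays open by its spring). The free edge is the near one (the unit's -x); it rises as the joint grows. Pushed down to 0 (about 6 to 10 N at its free edge) its steel nose snaps under the latch tongue by itself and it stays shut
- cover_hinge (a point): middle of the cover's hinge line, on the unit's far side, 104 mm above the bench; the hinge line is parallel to the unit's y. The axes turn with the cover: from the hinge the cover runs 187 mm along its own -x, 144 mm wide in y, 8 mm thick (z from -4 to +4 mm); its outer (top) face looks along its own +z
- cover_edge (a point): middle of the cover's free edge, on its outer face; moves with the cover. Along its tray-side edge (its -y) stands a gate 4 mm thick and 22 mm high above that face, starting 41 mm from the hinge; it swings with the cover. The rest of the face is free to push on
- tray (a joint): tip angle of the steel loading tray about its hinge at the hopper's rim, rad: 0 down (at rest, its outer end 0.06 rad low), 1.35 right up. It falls back down when let go. Vials slide out towards the hopper at about 0.5 to 0.9 rad. It takes about 3 N at the handle
- tray_floor (a point): centre of the tray's floor, on its upper face. Axes tilt with the tray: floor from x -67 to +67 mm and y -73 (outer end) to +85 mm (hinge end); side walls 25 mm high, outer end wall 40 mm; the hinge end is open towards the hopper and closed by a gate on the shut cover. About 100 mm above the bench when down
- tray_handle (a point): middle of the tray's dark round handle bar, 10 mm thick, 110 mm long along the unit's x, 62 mm above the level of the tray's floor, 14 mm beyond the outer face of its end wall and 22 mm higher than that wall; moves with the tray. It can be gripped from above and turns freely between the fingers
- tray_hinge (a point): middle of the tray's hinge line, which is parallel to the unit's x, 105 mm above the bench. The handle lies 185 mm out along the tray's own -y from it and 62 mm up the tray's own z, so it swings on a radius of 195 mm
- hopper_mouth (a point): centre of the hopper's open top (under the cover), 100 mm above the bench. The white unit's axes: x to its far side (cover hinge), -y towards the tray. Hopper inside: 179 mm in x, 145 mm in y, 95 mm deep below this point, with a 45 degree ramp 60 mm high along the tray side; a splash guard stands 50 mm above the rim on the +y side
- jar_mid (a point): a glass jar with a white lid, 54 mm in diameter, 75 mm tall, 350 g, standing among the vials; the point is its centre; leave it standing
- weight_mid (a point): a steel balance weight with a small knob, 44 mm in diameter, 66 mm tall, 500 g, standing among the vials; the point is its centre; leave it standing

How it is judged:
By the outcome, as a careful person would: the job done as asked, in the order asked, and still so for the second after the job is handed in, with the robot touching nothing.
Of vial0, vial1, vial2, vial3, vial4, vial5 only 4 to 6 are there at a start; the rules pass over those that are not, and their reading is None.
At some moment in a run one of vial0, vial1, vial2, vial3, vial4, vial5 may be knocked a few centimetres aside while the robot is not near it.
Once in a run the grip may slacken for a moment while it holds something.
It also fails if it takes over 210 s, if anything falls off the work surface, if the arm or the gripper's body presses on something with over 40 N, if the wrist force passes 120 N, or if a joint passes its speed limit or range.

## Working session

There is one attempt and no reset: what is moved stays moved. The work goes in short steps, each a Python script; the robot and the scene stay as the last script left them, time stands still between calls to the robot, and variables do not carry over. Pictures are saved under pics/ and viewed, and the job is handed in when it is done.

```bash
mkdir -p pics; cat > h.py <<'E'
import numpy as np, cv2
from rig import manip
def save(im,n): cv2.imwrite(f'pics/{n}.png', cv2.cvtColor(im,cv2.COLOR_RGB2BGR))
def w(cam,p,pose=None):
    P=np.array(manip.camera_model(cam)['pose'] if pose is None else pose); return P[:3,:3]@np.array(p)+P[:3,3]
def deproj(cam,d,pose=None):
    m=manip.camera_model(cam); P=np.array(m['pose'] if pose is None else pose)
    v,u=np.mgrid[0:d.shape[0],0:d.shape[1]]
    X=np.stack([(u-m['cx'])/m['fx']*d,-(v-m['cy'])/m['fy']*d,-d],-1)
    return X@P[:3,:3].T+P[:3,3]
E
python3 - <<'E'
from h import *
print(manip.read_time())
for c in ['scene','top','wrist']:
    im,d=manip.capture(c); save(im,c+'0'); m=manip.camera_model(c); print(c,{k:(np.round(v,3).tolist()) for k,v in m.items()})
    np.save(c+'0.npy',d)
    if c=='wrist':continue
    for t in ['vial0_mid','jar_mid','weight_mid','latch_knob','cover_edge','tray_floor','tray_handle']:
        for r in manip.spot_in(c,t): print(c,t,round(r['score'],2),np.round(w(c,r['point']),3))
E
```

```text
0.0
scene {'fx': 452.241, 'fy': 452.241, 'cx': 281.537, 'cy': 208.45, 'pose': [[0.775, -0.356, 0.523, 1.125], [0.632, 0.437, -0.639, -0.715], [-0.001, 0.826, 0.564, 0.735], [0.0, 0.0, 0.0, 1.0]]}
scene vial0_mid 0.77 [ 0.594 -0.393  0.047]
scene jar_mid 0.89 [ 0.597 -0.312  0.052]
scene weight_mid 0.75 [ 0.469 -0.283  0.038]
scene latch_knob 0.54 [0.408 0.341 0.119]
scene latch_knob 0.3 [0.534 0.138 0.104]
scene cover_edge 0.63 [0.53  0.309 0.109]
scene tray_floor 0.72 [0.53  0.143 0.106]
scene tray_handle 0.75 [0.537 0.138 0.107]
scene tray_handle 0.4 [0.41  0.334 0.117]
top {'fx': 493.821, 'fy': 493.821, 'cx': 286.486, 'cy': 212.45, 'pose': [[-0.008, 0.987, -0.162, 0.378], [-1.0, -0.005, 0.019, -0.006], [0.018, 0.162, 0.987, 1.221], [0.0, 0.0, 0.0, 1.0]]}
top vial0_mid 0.69 [ 0.586 -0.388  0.055]
top jar_mid 0.57 [ 0.578 -0.299  0.077]
top weight_mid 0.56 [ 0.451 -0.268  0.043]
top latch_knob 0.83 [0.408 0.336 0.111]
top cover_edge 0.85 [0.525 0.314 0.106]
top tray_floor 0.63 [0.533 0.151 0.106]
top tray_floor 0.34 [ 0.454 -0.271  0.043]
top tray_handle 0.88 [0.53  0.15  0.102]
wrist {'fx': 315.926, 'fy': 315.926, 'cx': 278.818, 'cy': 216.005, 'pose': [[0.275, -0.931, -0.24, 0.134], [0.961, 0.267, 0.068, 0.717], [0.001, -0.249, 0.968, 0.385], [0.0, 0.0, 0.0, 1.0]]}
```

View pics/scene0.png

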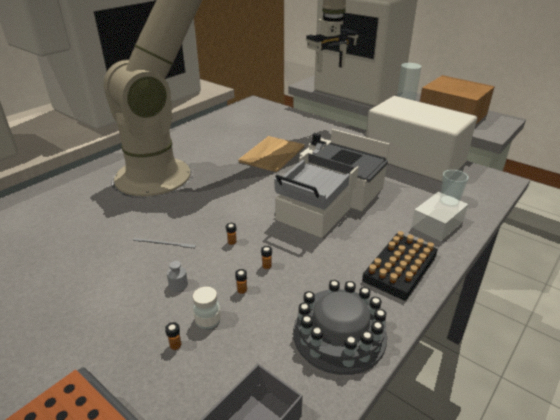

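View pics/top0.png

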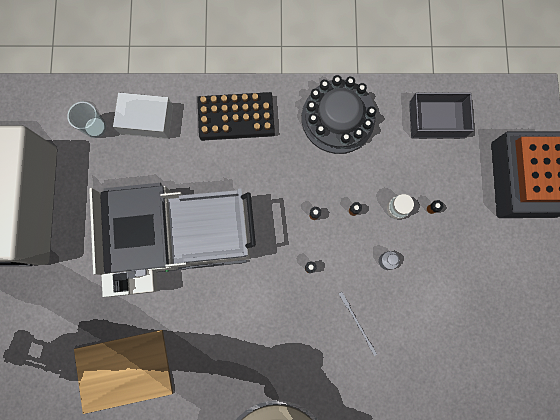

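The scene image shows four amber vials at px (231,233), (267,257), (241,280) and (174,335). The jar is at (206,308), the weight at (177,276) and the unit around (330,180). The top image shows the same four vials at (316,212), (356,208), (437,206) and (311,267). I'll measure them with depth next.

```bash
python3 - <<'E'
from h import *
from scipy import ndimage as N
for c in ['top','scene']:
    d=np.load(c+'0.npy'); P=deproj(c,d); z=P[...,2]
    print(c,'bench z',np.median(z[np.abs(z)<0.03]))
    m=(z>0.035)&(z<0.1)&(P[...,0]>0.35)&(P[...,0]<0.75)&(P[...,1]<0.05)&(P[...,1]>-0.5)
    l,n=N.label(m)
    for i in range(1,n+1):
        q=P[l==i]
        if len(q)<15: continue
        t=q[q[:,2]>np.percentile(q[:,2],90)-0.006]
        print(len(q),'top centre',np.round((t.min(0)+t.max(0))/2,3),'zmax',np.round(q[:,2].max(),3),'ext',np.round(np.ptp(t,axis=0),3))
d=np.load('top0.npy');P=deproj('top',d)
# unit heights map
for nm,(u,v) in dict(h0=(248,195),h1=(251,220),h2=(251,245),floor0=(180,225),floor1=(235,225),floorN=(205,205),cov=(133,232),coverN=(140,200),knob=(121,286),guard=(96,230)).items():
    print(nm,np.round(P[v,u],3))
im=cv2.imread('pics/top0.png'); cv2.imwrite('pics/topcrop.png',cv2.resize(im[170:310,80:300],None,fx=3.6,fy=3.6,interpolation=cv2.INTER_CUBIC))
E
```

```text
top bench z 0.00033453174037423317
203 top centre [ 0.745 -0.172  0.074] zmax 0.08 ext [0.011 0.022 0.011]
450 top centre [ 0.586 -0.305  0.077] zmax 0.083 ext [0.047 0.047 0.011]
122 top centre [ 0.586 -0.392  0.056] zmax 0.06 ext [0.025 0.026 0.008]
112 top centre [ 0.581 -0.196  0.056] zmax 0.06 ext [0.025 0.025 0.009]
106 top centre [ 0.571 -0.097  0.056] zmax 0.06 ext [0.026 0.025 0.008]
259 top centre [ 0.456 -0.275  0.065] zmax 0.071 ext [0.024 0.024 0.011]
107 top centre [ 0.439 -0.084  0.055] zmax 0.059 ext [0.024 0.026 0.007]
scene bench z -0.0005528398377220856
104 top centre [ 0.44  -0.083  0.053] zmax 0.057 ext [0.03  0.029 0.008]
120 top centre [ 0.572 -0.097  0.053] zmax 0.057 ext [0.028 0.029 0.008]
276 top centre [ 0.457 -0.275  0.063] zmax 0.068 ext [0.027 0.025 0.009]
139 top centre [ 0.582 -0.194  0.053] zmax 0.057 ext [0.028 0.028 0.008]
686 top centre [ 0.586 -0.305  0.073] zmax 0.077 ext [0.049 0.047 0.008]
39 top centre [ 0.745 -0.171  0.073] zmax 0.076 ext [0.009 0.022 0.006]
21 top centre [ 0.746 -0.133  0.044] zmax 0.047 ext [0.007 0.02  0.004]
198 top centre [ 0.586 -0.392  0.053] zmax 0.057 ext [0.03  0.026 0.008]
h0 [0.59  0.057 0.164]
h1 [0.536 0.051 0.16 ]
h2 [0.482 0.051 0.154]
floor0 [0.533 0.215 0.106]
floor1 [0.534 0.091 0.097]
floorN [0.58  0.16  0.102]
cov [0.518 0.32  0.107]
coverN [0.591 0.307 0.108]
knob [0.397 0.333 0.133]
guard [0.519 0.393 0.133]
```

View pics/topcrop.png

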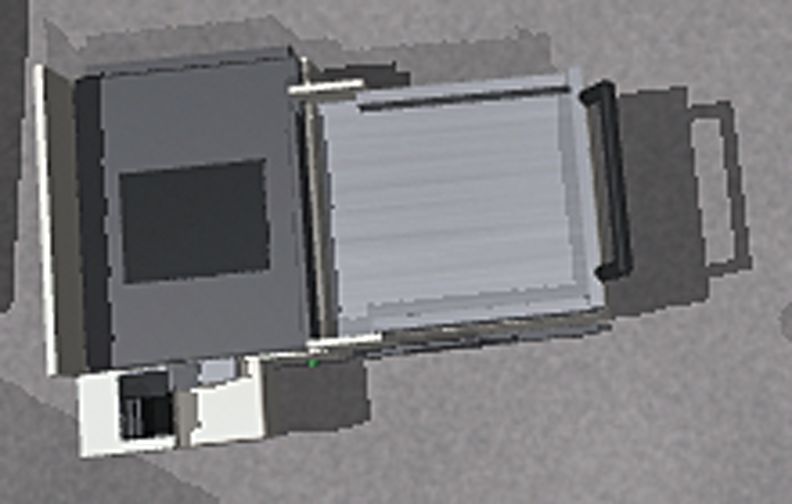

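```bash
python3 - <<'E'
from h import *
def fit(q):
    c=q.mean(0);u,s,vt=np.linalg.svd(q-c);return c,vt[0],s/np.sqrt(len(q))
for c in ['top','scene']:
    P=deproj(c,np.load(c+'0.npy')).reshape(-1,3)
    b=(P[:,0]>.45)&(P[:,0]<.62)
    q=P[b&(P[:,1]>.03)&(P[:,1]<.072)&(P[:,2]>.150)]
    cc,v,s=fit(q); v=v*np.sign(v[0]); print(c,'handle',len(q),np.round(cc,4),'ctr',np.round((q.min(0)+q.max(0))/2,4),'yaw',np.degrees(np.arctan2(v[1],v[0])),s)
    # splash guard top
    q=P[(P[:,0]>.38)&(P[:,0]<.65)&(P[:,1]>.36)&(P[:,1]<.43)&(P[:,2]>.14)]
    if len(q)>20:
        cc,v,s=fit(q); v=v*np.sign(v[0]); print('guard',len(q),np.round(cc,4),q.min(0),q.max(0),np.degrees(np.arctan2(v[1],v[0])))
    q=P[(P[:,0]>.35)&(P[:,0]<.43)&(P[:,1]>.25)&(P[:,1]<.40)&(P[:,2]>.06)]
    for lo in np.arange(.06,.16,.01):
        s=q[(q[:,2]>lo)&(q[:,2]<=lo+.01)]
        if len(s)>5: print('  knobarea z',round(lo,2),len(s),np.round(s.min(0)[:2],3),np.round(s.max(0)[:2],3),np.round(np.median(s[:,:2],0),3))
E
python3 - <<'E'
import cv2
im=cv2.imread('pics/scene0.png'); cv2.imwrite('pics/scenecrop.png',cv2.resize(im[125:240,260:400],None,fx=5,fy=5,interpolation=cv2.INTER_CUBIC))
E
```

```text
top handle 256 [0.5372 0.0525 0.1594] ctr [0.5385 0.0546 0.1584] yaw 5.658288091398375 [0.03485578 0.00326458 0.00231295]
guard 341 [0.5162 0.3948 0.148 ] [0.42427974 0.38309312 0.14011688] [0.61180037 0.40825269 0.15553027] 5.697680149160115
  knobarea z 0.06 18 [0.377 0.273] [0.422 0.352] [0.403 0.274]
  knobarea z 0.07 26 [0.375 0.272] [0.429 0.372] [0.405 0.275]
  knobarea z 0.08 29 [0.375 0.271] [0.429 0.371] [0.399 0.274]
  knobarea z 0.09 394 [0.375 0.272] [0.429 0.384] [0.401 0.298]
  knobarea z 0.1 363 [0.375 0.274] [0.43  0.385] [0.402 0.363]
  knobarea z 0.11 304 [0.375 0.288] [0.43  0.385] [0.414 0.338]
  knobarea z 0.12 50 [0.386 0.318] [0.429 0.388] [0.417 0.334]
  knobarea z 0.13 52 [0.386 0.333] [0.429 0.388] [0.399 0.34 ]
  knobarea z 0.14 50 [0.386 0.334] [0.429 0.389] [0.401 0.341]
scene handle 168 [0.5435 0.0513 0.1572] ctr [0.5394 0.0529 0.1559] yaw 5.938975926153892 [0.03518983 0.00277589 0.00225988]
guard 204 [0.5219 0.396  0.1457] [0.42455844 0.38350796 0.14011124] [0.61211133 0.41118642 0.15151517] 5.619145470614145
  knobarea z 0.09 61 [0.379 0.272] [0.413 0.33 ] [0.395 0.307]
  knobarea z 0.1 75 [0.38  0.291] [0.43  0.389] [0.42 0.33]
  knobarea z 0.11 83 [0.388 0.301] [0.43 0.39] [0.418 0.336]
  knobarea z 0.12 39 [0.388 0.322] [0.429 0.392] [0.407 0.337]
  knobarea z 0.13 39 [0.385 0.329] [0.43  0.389] [0.404 0.339]
  knobarea z 0.14 16 [0.386 0.338] [0.43 0.39] [0.401 0.347]
```

View pics/scenecrop.png

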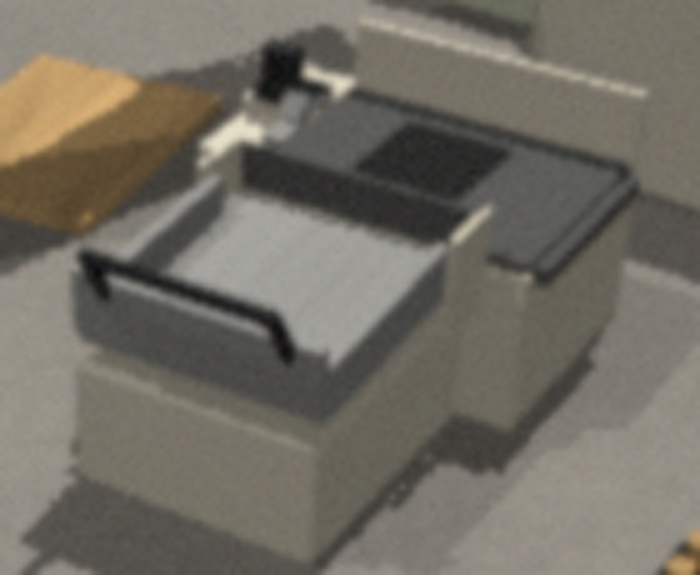

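View pics/wrist0.png

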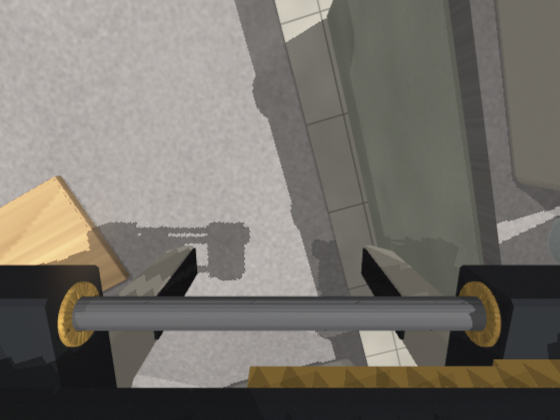

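Unit yaw is about 5.7° and the handle is at (0.538, 0.0535, 0.1555), 5 mm below its measured top. That fits the given geometry. I'll pick the first vial now.

```bash
cat >> h.py <<'E'
from scipy import ndimage as N
YAW=5.7; c_,s_=np.cos(np.radians(YAW)),np.sin(np.radians(YAW))
UX=np.array([c_,s_,0]); UY=np.array([-s_,c_,0])
HANDLE=np.array([.538,.0535,.1555]); HINGE=np.array([HANDLE[0],HANDLE[1],0])+.188*UY+[0,0,.105]
FLOOR=HINGE-.095*UY; 
def floorz(y): return .100+.06*y
def find(cam='top'):
    im,d=manip.capture(cam); P=deproj(cam,d); z=P[...,2]
    m=(z>0.012)&(z<0.1)&(P[...,0]>0.33)&(P[...,0]<0.72)&(P[...,1]<0.03)&(P[...,1]>-0.5)
    l,n=N.label(m); out=[]
    for i in range(1,n+1):
        q=P[l==i]
        if len(q)<40: continue
        t=q[q[:,2]>np.percentile(q[:,2],85)-0.007]
        out.append((np.r_[(t.min(0)+t.max(0))[:2]/2,q[:,2].max()],np.ptp(t,axis=0)))
    return out,im
def vials(cam='top'):
    o,im=find(cam); return [c for c,e in o if .05<c[2]<.0635 and max(e[:2])<.035],im
D=lambda yaw:[180,0,yaw]
def pick(v,yaw):
    manip.reach([v[0],v[1],.13],D(yaw))
    manip.move_linear([v[0],v[1],.028],feed=.12)
    manip.grab(15); g=manip.read_finger_gap(); print('gap',g)
    manip.move_linear([v[0],v[1],.23],feed=.2)
    print('after lift',manip.read_finger_gap(),manip.read_time())
def place(yf,yaw,xf=0):
    p=FLOOR+yf*UY+xf*UX; z=floorz(yf)+.028+.002
    manip.reach([p[0],p[1],.23],D(yaw))
    print('above tray gap',manip.read_finger_gap())
    if manip.read_finger_gap()<.02: print('LOST'); return False
    manip.move_linear([p[0],p[1],z],feed=.12)
    manip.ungrasp()
    manip.move_linear([p[0],p[1],.25],feed=.25); print('placed',manip.read_time()); return True
E
python3 - <<'E'
from h import *
print(manip.read_ee_rot())
for yy in (90,-90): 
    for v in ([.439,-.084],[.586,-.392]): print(yy,manip.solve_ik([*v,.028],D(yy)))
    print(manip.solve_ik([*FLOOR[:2],.13],D(yy+5.7)))
vs,im=vials(); print(np.round(vs,3))
E
```

```text
[1.79999579e+02 3.42180947e-03 1.63970250e+02]
90 [  2.8403718   36.27475128   1.02343834 135.88801439  -4.4293713
   7.86479155   8.05335829]
90 [ 28.33973887  45.45316126   1.34883504 101.47662123  -1.76082555
  33.09053271  30.76139861]
[-32.69085235  30.21670205  16.28287477 120.23545916 -15.66114267
  31.51496056   0.61696865]
-90 [ 31.00718649  41.20949898 -40.0219615  134.10053325  65.94237233
  27.64381976 115.47087311]
-90 [  0.42910976  58.07405436  52.56538607 103.40495149 -59.63687959
  51.35822076 -98.10636176]
[ -1.41878207  31.72033029 -28.55479733 118.23869825  25.33296634
  35.97002519 138.47792296]
[[ 0.585 -0.392  0.059]
 [ 0.581 -0.196  0.059]
 [ 0.571 -0.097  0.06 ]
 [ 0.439 -0.084  0.061]]
```

```bash
sed -i 's/manip.reach(\[v\[0\],v\[1\],.13\],D(yaw))/manip.reach([v[0],v[1],.25],D(yaw))/' h.py
python3 - <<'E'
from h import *
pick([.586,-.392],90)
im,d=manip.capture('wrist'); save(im,'w1')
im,d=manip.capture('scene'); save(im,'s1')
E
```

```text
gap 0.025853965819033913
after lift 0.025793597300341364 9.1083
```

View pics/s1.png

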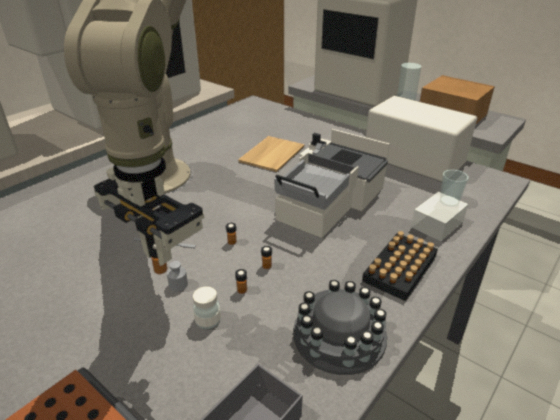

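View pics/w1.png

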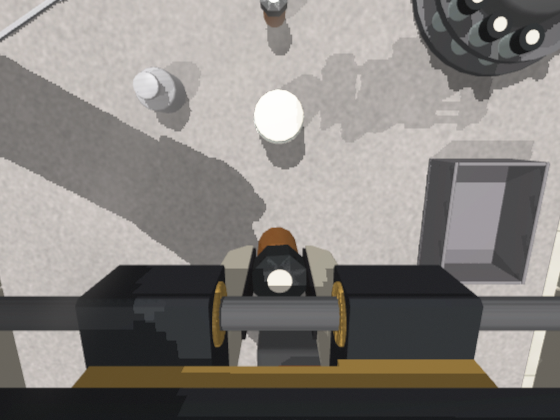

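The vial is held by its cap flats (gap 25.8 mm, amber body below at wrist px (278,240)). The jar and weight are still standing. I'll place it in the tray.

```bash
python3 - <<'E'
from h import *
place(.045,95.7)
p=FLOOR-.06*UY
im,d=manip.capture('wrist'); save(im,'w2')
im,d=manip.capture('scene'); save(im,'s2')
vs,_=vials('scene'); print(np.round(vs,3))
E
```

```text
above tray gap 0.025880448551838863
placed 14.0417
[[ 0.44  -0.082  0.056]
 [ 0.572 -0.096  0.056]
 [ 0.582 -0.195  0.058]]
```

View pics/s2.png

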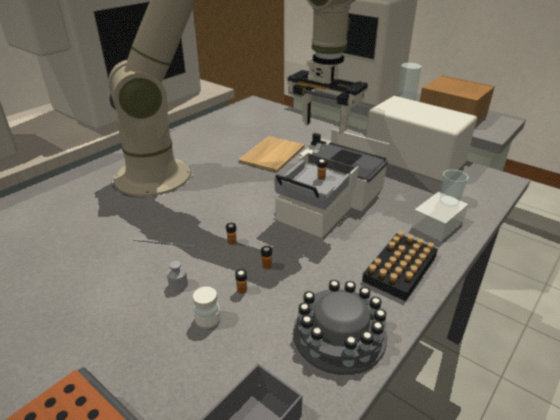

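View pics/w2.png

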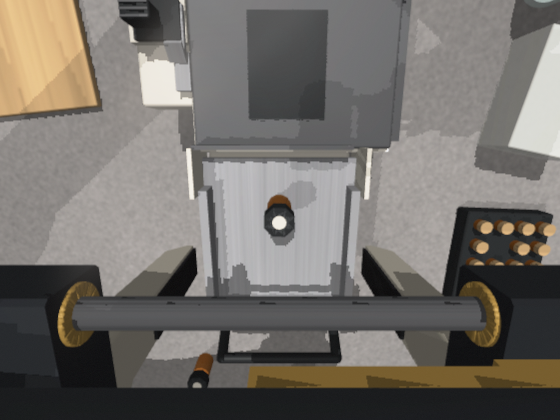

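The vial stands on the tray centreline (scene px (322,168), wrist px (279,215)). On to the next ones, finding each again before the pick.

```bash
python3 - <<'E'
from h import *
exp=[[.581,-.195],[.572,-.0965],[.44,-.083]]
ys=[.010,-.025,-.055]
for k,(e,y) in enumerate(zip(exp,ys)):
    vs,_=vials('scene'); vt,_=vials('top')
    a=[v for v in vs+vt if np.hypot(*(v[:2]-e))<.015]
    print(k,np.round(a,3))
    if not a: print('MOVED',np.round(vs,3)); break
    v=np.mean(a,0)
    pick(v,90)
    if not .024<manip.read_finger_gap()<.029: print('bad grip'); break
    if not place(y,95.7): break
    im,d=manip.capture('scene'); save(im,f's3_{k}')
    im,d=manip.capture('wrist'); save(im,f'w3_{k}')
E
ls pics
```

```text
0 [[ 0.581 -0.195  0.056]
 [ 0.582 -0.195  0.058]]
gap 0.025484271213608252
after lift 0.026028730692220815 19.95
above tray gap 0.025933583829811077
placed 24.0417
1 [[ 0.572 -0.096  0.057]
 [ 0.571 -0.097  0.059]]
gap 0.026954932799705452
after lift 0.026338048866173483 29.4583
above tray gap 0.0261919261802061
placed 33.125
2 [[ 0.441 -0.082  0.056]
 [ 0.439 -0.084  0.06 ]]
gap 0.026570826435964916
after lift 0.02679538079008749 38.425
above tray gap 0.026524405933587437
placed 42.0333
s1.png
s2.png
s3_0.png
s3_1.png
s3_2.png
scene0.png
scenecrop.png
top0.png
topcrop.png
w1.png
w2.png
w3_0.png
w3_1.png
w3_2.png
wrist0.png
```

View pics/s3_2.png

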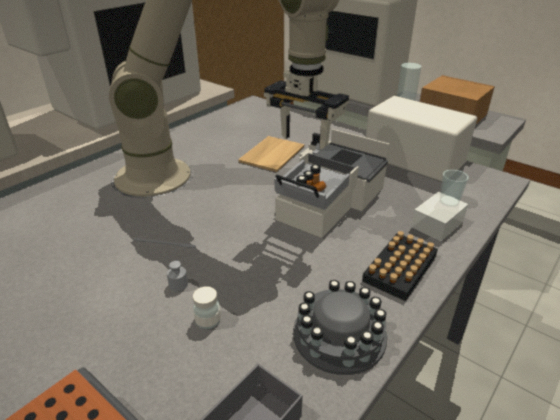

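View pics/w3_2.png

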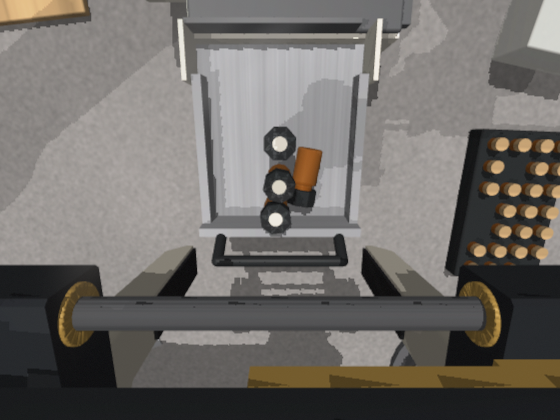

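```bash
python3 - <<'E'
from h import *
# look at the latch from above with the wrist camera; position a bit short
p=np.array([.40,.335])-.09*UY[:2]
q=manip.solve_ik([*p,.27],D(95.7)); print(q)
for (x,y) in ([.43,.23],[.42,.25],[.40,.25]):
    print(x,y,np.hypot(x,y),manip.solve_ik([x,y,.25],D(95.7)) is not None)
for yaw in (5.7,-174.3): print(yaw,manip.solve_ik([.399,.335,.13],D(yaw)),manip.solve_ik([.399,.335,.25],D(yaw)))
E
```

```text
[-82.11625781  21.6288566   61.08974217 121.90240843 -24.9031906
  50.01845588  -0.52060325]
0.43 0.23 0.48764741360946434 True
0.42 0.25 0.48877397639399744 True
0.4 0.25 0.47169905660283024 True
5.7 [-84.54383824  44.16033428  63.5681071  125.16288335 -56.82202182
  48.18944267 -68.00585441] [-88.85831419  30.04771862  64.44045337 118.41151258 -34.44703977
  52.99590068 -89.64649073]
-174.3 [-61.84005799  29.51965692  22.27323993 123.93647008 -21.77928674
  30.22089616  72.52397699] [-69.96752855  20.13497298  31.95142282 117.52997958 -14.63573036
  46.13414918  66.34223983]
```

All four vials are in the tray. Three stand and one lies flat at wrist px (306,178). Now a wrist-camera look at the latch.

```bash
python3 - <<'E'
from h import *
manip.reach([.43,.23,.26],D(95.7))
pose=manip.camera_model('wrist')['pose']
im,d=manip.capture('wrist'); save(im,'w4'); np.save('w4.npy',d); np.save('w4p.npy',pose)
for t in ['latch_knob','cover_edge','tray_handle']:
  for r in manip.spot_in('wrist',t): print(t,round(r['score'],2),np.round(w('wrist',r['point'],pose),3))
P=deproj('wrist',d,pose).reshape(-1,3)
q=P[(P[:,0]>.35)&(P[:,0]<.425)&(P[:,1]>.28)&(P[:,1]<.40)]
for lo in np.arange(.09,.16,.005):
    s=q[(q[:,2]>lo)&(q[:,2]<=lo+.005)]
    if len(s)>5: 
        uv=(s-[.399,.335,0])@np.c_[UX,UY]
        print(round(lo,3),len(s),np.round(uv.min(0),3),np.round(uv.max(0),3))
E
```

```text
latch_knob 0.73 [0.407 0.34  0.117]
latch_knob 0.69 [0.523 0.323 0.111]
cover_edge 0.85 [0.522 0.323 0.105]
tray_handle 0.91 [0.51  0.191 0.103]
0.095 1740 [-0.021 -0.056] [0.031 0.048]
0.1 125 [-0.02  -0.055] [0.031 0.053]
0.105 1624 [-0.021 -0.046] [0.031 0.05 ]
0.11 465 [-0.021 -0.046] [0.03  0.049]
0.115 1152 [-0.014 -0.02 ] [0.03  0.048]
0.12 126 [-0.013 -0.017] [0.031 0.049]
0.125 39 [-0.013 -0.012] [0.031 0.049]
0.13 27 [-0.013  0.001] [0.031 0.049]
0.135 70 [-0.014  0.001] [0.03  0.053]
0.14 488 [-0.014  0.001] [0.031 0.049]
0.145 10 [0.028 0.048] [0.031 0.052]
0.15 26 [0.028 0.049] [0.031 0.053]
```

View pics/w4.png

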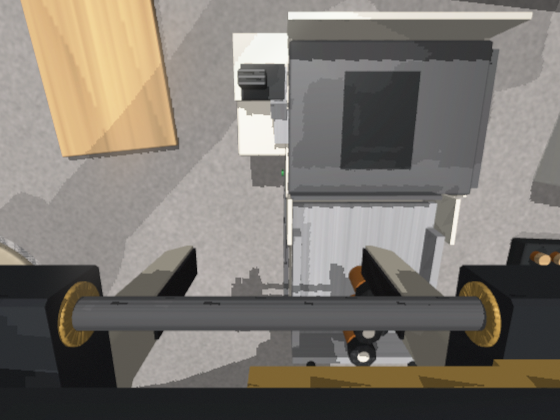

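The knob top is at z 0.143, so its centre is about (0.397, 0.343, 0.131), which is consistent. I'll push it towards +y with shut fingers from the −y side.

```bash
cat >> h.py <<'E'
KNOB=np.array([.397,.343,.131])
def cover_open():
    im,d=manip.capture('top'); P=deproj('top',d); 
    m=(P[...,2]>.19)&(P[...,0]>.45)&(P[...,0]<.68)&(P[...,1]>.2)&(P[...,1]<.42)
    return int(m.sum()),im
E
python3 - <<'E'
from h import *
manip.grab(10)
b=KNOB-.005*UX-.045*UY
manip.reach([b[0],b[1],.25],D(-174.3))
manip.move_linear([b[0],b[1],.125],feed=.1)
f0=manip.read_ft_force(); print('f0',f0,cover_open()[0])
con=None
for k in range(2,46,2):
    p=b+k*.001*UY
    manip.move_linear([p[0],p[1],.125],feed=.05)
    f=(np.array(manip.read_ft_force())-f0)@UY
    if con is None and f<-1.2: con=k
    print(k,round(f,2),end=' | ')
    if con and k>=con+10 :
        n=cover_open()[0]; print('cov',n,end=' ')
        if n>300: break
    if f<-12: print('hard');break
print(manip.read_time())
im,d=manip.capture('scene'); save(im,'s5')
save(cover_open()[1],'t5')
E
```

```text
f0 [-0.29649295 -0.9279025   0.46297844] 38
2 1.07 | 4 0.96 | 6 1.17 | 8 0.6 | 10 0.8 | 12 0.43 | 14 1.37 | 16 0.8 | 18 0.43 | 20 0.64 | 22 0.89 | 24 -1.62 | 26 -0.94 | 28 -1.92 | 30 -0.85 | 32 -1.91 | 34 -2.31 | cov 1668 51.3083
```

View pics/s5.png

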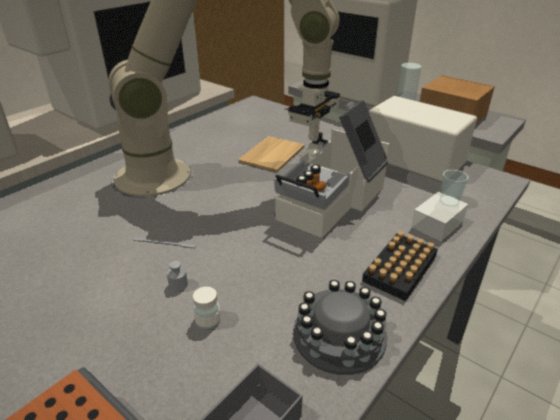

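The cover sprang open (scene px (360,130)) with the latch pushed about 12 mm. Next I grip the handle off-centre at unit x −33 mm, clear of the vials, and swing it along its arc.

```bash
cat >> h.py <<'E'
XO=-.033; DZ=.015
def hpos(th):
    a=th-.06
    o=.185*np.cos(a)-.062*np.sin(a); u=.185*np.sin(a)+.062*np.cos(a)
    return HINGE-o*UY+[0,0,u]+XO*UX
E
python3 - <<'E'
from h import *
p=np.array(manip.read_position()); q=p-.03*UY
manip.move_linear(q,feed=.08); q[2]=.26; manip.move_linear(q,feed=.2)
im,d=manip.capture('top'); save(im,'t6'); P=deproj('top',d).reshape(-1,3)
s=P[(P[:,0]>.47)&(P[:,0]<.60)&(P[:,1]>.03)&(P[:,1]<.072)&(P[:,2]>.150)&(P[:,2]<.17)]
print('handle now',len(s),np.round(s.mean(0),4),'model',hpos(0)-XO*UX)
for yaw in (5.7,-174.3):
    print(yaw)
    for th in (0,.4,.8,1.2):
        h=hpos(th); print(th,np.round(h,3),np.round(manip.solve_ik(h-[0,0,DZ],D(yaw)),0))
E
```

```text
handle now 257 [0.5376 0.0526 0.1593] model [0.53803823 0.05311703 0.15579509]
5.7
0 [0.505 0.05  0.156] [-51.  42.  64. 126. -55.  47. -35.]
0.4 [0.502 0.084 0.225] [-57.  33.  64. 122. -41.  49. -53.]
0.8 [0.496 0.143 0.276] [-66.  28.  65. 118. -32.  53. -68.]
1.2 [0.489 0.216 0.299] [-73.  28.  65. 114. -30.  57. -78.]
-174.3
0 [0.505 0.05  0.156] [-30.  28.  26. 125. -23.  31. 109.]
0.4 [0.502 0.084 0.225] [-39.  22.  31. 122. -18.  40. 100.]
0.8 [0.496 0.143 0.276] [-47.  19.  33. 117. -14.  47.  90.]
1.2 [0.489 0.216 0.299] [-55.  19.  33. 114. -13.  51.  81.]
```

View pics/t6.png

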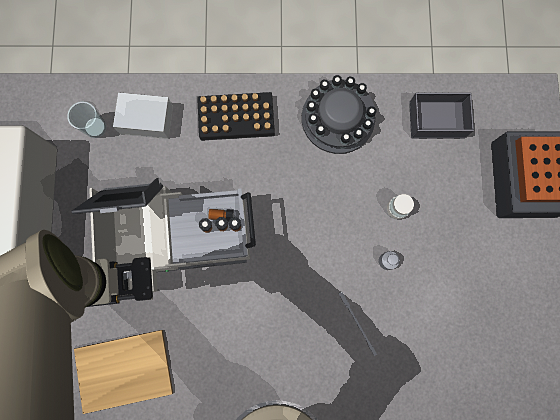

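The top view shows the hopper open, four vials in the tray at px (205–240, 213–225), and the jar and weight standing. I'll grip the handle and tip the tray.

```bash
python3 - <<'E'
from h import *
h=hpos(0)
manip.reach([h[0],h[1],.26],D(-174.3))
manip.ungrasp()
manip.move_linear([h[0],h[1],h[2]-DZ],feed=.1)
print('f',manip.read_ft_force())
manip.grab(25); print('gap',manip.read_finger_gap())
for th in np.arange(.08,1.201,.08):
    manip.move_linear(hpos(th)-[0,0,DZ],feed=.1)
    f=np.array(manip.read_ft_force()); g=manip.read_finger_gap()
    print(round(th,2),np.round(f,1),round(g,4))
    if np.linalg.norm(f)>30 or g<.007: print('STOP');break
manip.pause(1)
print(manip.read_time())
for c in('scene','top'):
    im,d=manip.capture(c); save(im,c+'7')
E
```

```text
f [ 0.13066768  0.07948171 -1.04224731]
gap 0.009344695867541754
0.08 [ 0.7  3.9 -5. ] 0.009
0.16 [ 0.4  3.7 -4.5] 0.0093
0.24 [ 1.4  2.1 -4.3] 0.0092
0.32 [ 1.3  0.4 -3.1] 0.0091
0.4 [-0.  -4.1 -0.4] 0.0091
0.48 [ 0.3 -6.1  1.3] 0.0089
0.56 [-0.6 -7.   4.3] 0.009
0.64 [ -0.9 -10.    7.9] 0.009
0.72 [ -2.4 -10.   11.1] 0.0087
0.8 [ -2.1 -10.4  13.8] 0.0091
0.88 [-2.6 -8.3 13.2] 0.0091
0.96 [-1.9 -6.5 13.2] 0.0088
1.04 [-2.8 -5.  12.2] 0.0089
1.12 [-2.4 -3.5  9.8] 0.0092
1.2 [-1.4 -1.6  8.5] 0.0092
63.5833
```

View pics/scene7.png

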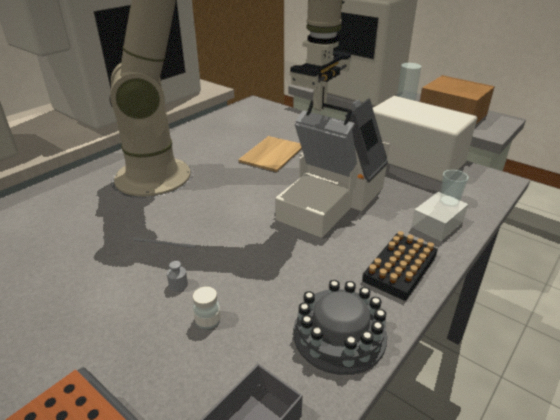

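View pics/top7.png

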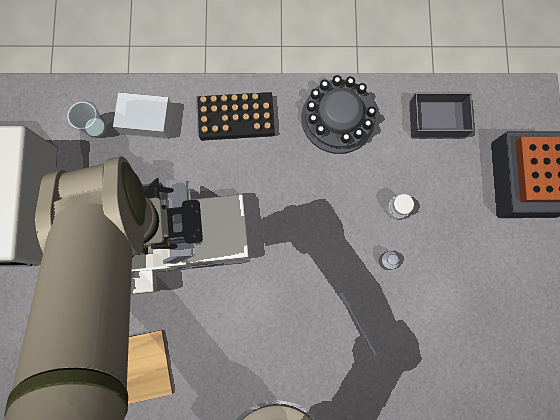

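The tray is nearly upright with forces under 18 N, and no vials have spilled outside. I'll let it down and inspect the hopper and tray.

```bash
python3 - <<'E'
from h import *
for th in list(np.arange(1.1,.05,-.1))+[0.0]:
    manip.move_linear(hpos(th)-[0,0,DZ],feed=.12)
f=manip.read_ft_force(); print(np.round(f,1),manip.read_finger_gap())
manip.ungrasp()
h=hpos(0); manip.move_linear([h[0],h[1],.27],feed=.2)
p=HINGE-.07*UY
manip.reach([p[0]-.01,p[1]+.02,.30],D(95.7))
for c in('scene','top','wrist'):
    im,d=manip.capture(c); save(im,c+'8')
print(manip.read_time())
E
```

```text
[-1.   5.1 -4. ] 0.00913395261626621
71.1917
```

View pics/scene8.png

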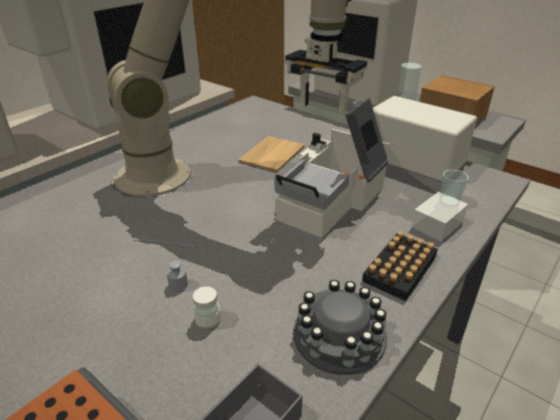

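View pics/wrist8.png

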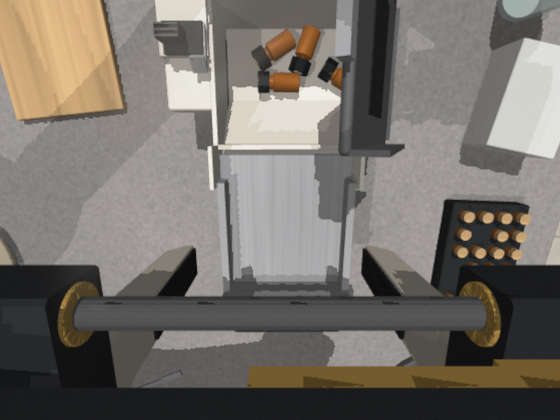

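The tray is empty and the wrist view shows four vials in the hopper at px (278,44), (308,42), (285,82) and (335,72). The last one is near the cover hinge, so I'll check its height before shutting.

```bash
python3 - <<'E'
from h import *
p=HINGE-.02*UY
manip.reach([p[0]-.04,p[1],.33],D(95.7))
pose=manip.camera_model('wrist')['pose']; im,d=manip.capture('wrist'); P=deproj('wrist',d,pose)
save(im,'w9')
hs=cv2.cvtColor(im,cv2.COLOR_RGB2HSV)
am=(hs[...,0]<20)&(hs[...,1]>150)&(hs[...,2]>50)&(np.abs((P[...,:2]-(HINGE+.08*UY)[:2])).max(-1)<.13)&(P[...,2]<.2)
l,n=N.label(am)
for i in range(1,n+1):
    q=P[l==i]
    if len(q)>40: 
        v,u=np.argwhere(l==i).mean(0); r=q-HINGE
        print(int(u),int(v),len(q),'unit x',np.round(np.percentile(r@UX,[2,98]),3),'y',np.round(np.percentile(r@UY,[2,98]),3),'z',np.round(np.percentile(q[:,2],[2,98]),3))
s=cv2.imread('pics/scene8.png'); cv2.imwrite('pics/sc8.png',cv2.resize(s[90:230,260:400],None,fx=4,fy=4,interpolation=cv2.INTER_CUBIC))
for th in (1.15,.9,.6,.3,0):
    pass
E
```

```text
327 76 440 unit x [0.016 0.04 ] y [0.116 0.151] z [0.023 0.031]
302 78 440 unit x [-0.024  0.01 ] y [0.117 0.145] z [0.022 0.031]
361 110 405 unit x [0.062 0.095] y [0.073 0.102] z [0.023 0.031]
306 111 405 unit x [-0.019  0.017] y [0.077 0.098] z [0.022 0.031]
```

View pics/w9.png

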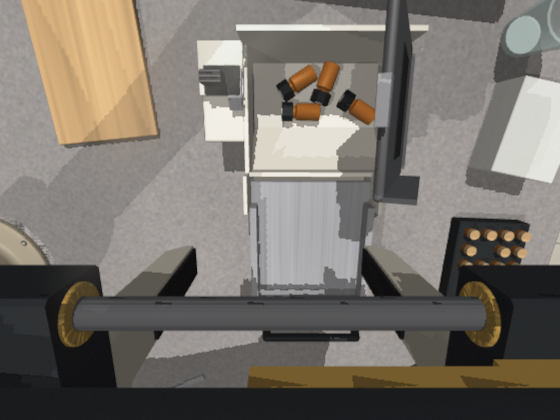

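View pics/sc8.png

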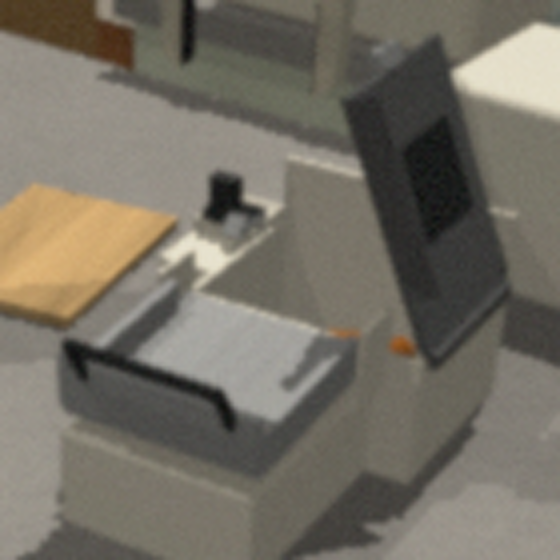

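All four vials lie on the hopper floor, with their tops at z ≈ 0.03. Next I measure the cover's hinge and plan the closing arc.

```bash
python3 - <<'E'
from h import *
P=deproj('top',np.load('top0.npy')).reshape(-1,3); r=P-HINGE; a=r@UX; b=r@UY
m=(np.abs(P[:,2]-.108)<.006)&(np.abs(a)<.13)&(b>.03)&(b<.13)
print('cover x extent shut',np.percentile(a[m],[0.5,2,50,98,99.5]), 'z',np.median(P[m][:,2]))
m2=(np.abs(P[:,2]-.108)<.006)&(np.abs(a)<.05)&(b>-.02)&(b<.2)
print('y extent',np.percentile(b[m2],[1,99]))
# now: open cover profile
im,d=manip.capture('scene'); 
for c in ('scene',):
    P=deproj(c,d).reshape(-1,3); r=P-HINGE; a=r@UX; b=r@UY
    m=(np.abs(b-.08)<.05)&(a>-.02)&(a<.13)&(P[:,2]>.115)&(P[:,2]<.30)
    A=np.c_[a[m],P[m][:,2]]
    for z in np.arange(.12,.3,.02):
        s=A[np.abs(A[:,1]-z)<.005]
        if len(s)>3: print(round(z,2),len(s),np.round(np.percentile(s[:,0],[5,50,95]),3))
E
```

```text
cover x extent shut [-0.12710977 -0.0988869   0.00996926  0.11053963  0.11415578] z 0.10876120353345642
y extent [-0.01822977  0.15242141]
0.12 69 [0.102 0.105 0.108]
0.14 50 [0.093 0.096 0.099]
0.16 49 [0.085 0.087 0.09 ]
0.18 57 [0.077 0.079 0.082]
0.2 55 [0.068 0.071 0.073]
0.22 60 [0.059 0.062 0.064]
0.24 55 [0.049 0.052 0.054]
0.26 58 [0.04  0.043 0.045]
0.28 37 [0.026 0.033 0.036]
```

```bash
cat >> h.py <<'E'
HX=.1077
def cpos(phi,r=.165,yv=.085,gap=0.):
    x=HX-r*np.cos(phi)+(.004+gap)*np.sin(phi)+.0085; z=.104+r*np.sin(phi)+(.004+gap)*np.cos(phi)
    return HINGE*[1,1,0]+x*UX+yv*UY+[0,0,z]
E
python3 - <<'E'
from h import *
p=np.array(manip.read_position()); manip.move_linear([p[0],p[1],.38],feed=.2)
manip.grab(10)
q=cpos(1.15,gap=.03)
for yaw in (5.7,-174.3):
  print(yaw,[np.round(manip.solve_ik(cpos(t),D(yaw))).tolist() if manip.solve_ik(cpos(t),D(yaw)) is not None else None for t in (1.15,.6,0)])
manip.reach([q[0],q[1],.40],D(-174.3))
manip.move_linear(q,feed=.12)
print(np.round(manip.read_ft_force(),1),manip.read_time())
im,d=manip.capture('scene'); save(im,'s10')
E
```

```text
5.7 [[-72.0, 41.0, 64.0, 102.0, -41.0, 64.0, -78.0], [-77.0, 41.0, 64.0, 113.0, -45.0, 56.0, -75.0], [-73.0, 43.0, 53.0, 121.0, -53.0, 43.0, -70.0]]
-174.3 [[-54.0, 29.0, 29.0, 101.0, -17.0, 54.0, 78.0], [-58.0, 29.0, 29.0, 112.0, -19.0, 44.0, 77.0], [-56.0, 34.0, 23.0, 120.0, -25.0, 31.0, 81.0]]
[-0.2  0.   0.4] 75.9083
```

View pics/s10.png

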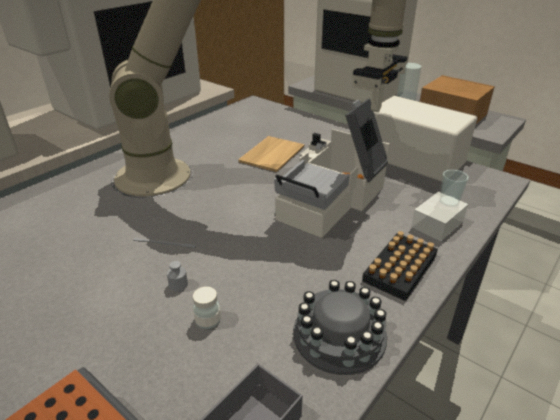

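The fingers are behind the cover's outer face (scene px (380,105)). I'll push it shut along the arc.

```bash
python3 - <<'E'
from h import *
for phi in list(np.arange(1.15,-.001,-.115))+[-.01,-.02,-.03,-.04]:
    manip.move_linear(cpos(phi),feed=.08)
    f=np.array(manip.read_ft_force()); print(round(phi,3),np.round(f,1),np.round(manip.read_position()[2]-cpos(phi)[2],4))
    if f[2]>30 or np.linalg.norm(f)>35: print('hard');break
p=cpos(.0)
manip.move_linear([p[0],p[1],.16],feed=.05)
manip.pause(.5)
manip.move_linear([p[0],p[1],.30],feed=.15)
manip.reach([.45,-.05,.35],D(90))
print(cover_open()[0],manip.read_time())
for c in('scene','top'):
    im,d=manip.capture(c); save(im,c+'11')
P=deproj('top',d).reshape(-1,3); r=P-HINGE; a=r@UX; b=r@UY
m=(np.abs(a)<.07)&(b>.03)&(b<.13); print('cover z',np.percentile(P[m][:,2],[2,50,98]))
for x in (-.07,-.04,0,.04,.08):
    m=(np.abs(a-x)<.008)&(b>.03)&(b<.13); print(x,np.median(P[m][:,2]).round(4))
m=(np.abs(a)<.05)&(b>-.15)&(b<-.03); print('tray z',np.percentile(P[m][:,2],[2,50,98]))
print([ (np.round(c,3),np.round(e,3)) for c,e in find('top')[0]])
E
```

```text
1.15 [ 0.5 -0.1 -0.6] 0.0004
1.035 [0.5 0.2 0.7] 0.0001
0.92 [1.  0.4 1.6] 0.0
0.805 [ 0.3 -0.4  0.9] -0.0001
0.69 [ 0.1 -0.8  1.4] -0.0001
0.575 [ 0.1 -0.   1.4] -0.0001
0.46 [-0.4 -0.6  2.6] -0.0001
0.345 [-1.2 -0.1  1.7] -0.0001
0.23 [-1.2 -0.4  1. ] -0.0001
0.115 [-1.   0.3  1.8] -0.0001
0.0 [-0.7  0.7  2.7] 0.0001
-0.01 [-1.  -0.1  2.5] 0.0002
-0.02 [-3.1  0.1 13.8] 0.0008
-0.03 [-4.3 -1.7 21.6] 0.0015
-0.04 [-7.  -4.  31.7] 0.0022
hard
0 85.675
cover z [0.10476758 0.10903144 0.11334163]
-0.07 0.1088
-0.04 0.1091
0 0.1097
0.04 0.1091
0.08 0.1084
tray z [0.09405809 0.09977127 0.10584304]
[(array([ 0.585, -0.305,  0.081]), array([0.048, 0.048, 0.012])), (array([ 0.456, -0.275,  0.07 ]), array([0.024, 0.024, 0.012]))]
```

View pics/scene11.png

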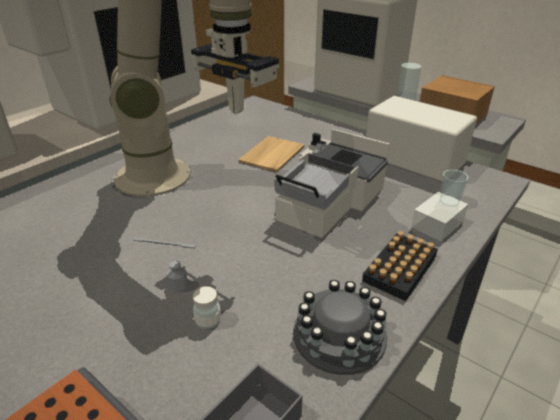

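View pics/top11.png

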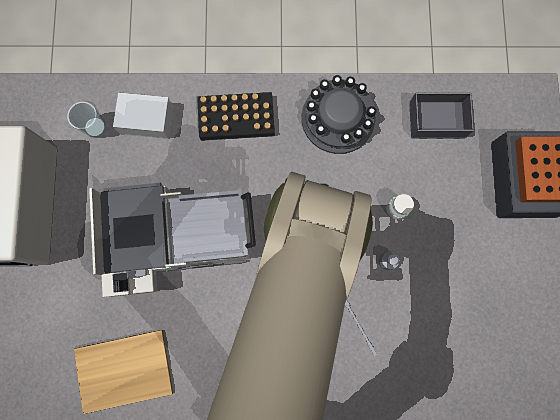

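The cover lies flat at z 0.109 along its length and stays down with the robot away. The tray is down and empty, no vials are on the bench, and the jar (0.585, −0.305) and weight (0.456, −0.275) are unmoved. I'll hand in.

```bash
python3 - <<'E'
from h import *
manip.pause(.5); print(cover_open()[0],manip.read_time()); manip.finish_job()
E
```

```text
0 86.375
the job is handed in; nothing more can be done
```

The job is done and handed in at 86 s of the 210 s allowed. All four vials on the bench are in the hopper, and the cover is shut and stays down by itself.

- **Loading:** I gripped each vial by its cap and set it in the tray with the cover still shut. One vial toppled inside the tray, which did no harm.
- **Tipping:** The latch let the cover spring open after about 12 mm of slide. I swung the tray to about 1.2 rad by its handle, then lowered it and let go.
- **Closing:** I pushed the cover shut along its arc until it reached its stop. My last push went to about 32 N at the fingertips, past the 30 N limit I had set, so I stopped there.

**Last checks:**
- Before closing, all four vials lay on the hopper floor, with their tops at about z 0.03.
- Afterwards the cover was flat at its original height (z about 0.109) with nothing touching it. I had no direct reading of the latch.
- The tray was down and empty, and no vials were left on the bench.
- The jar and the weight stood where they had been.
- No check failed or disagreed, and I saw no sign of a knocked vial or a slackened grip.

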